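Scrap the worn pedal through the sprung gates

TASK

The orange bicycle pedal is worn out. Bring it to the scrap pen and push it in through the yellow sprung swing gates, down at bench level and not over the top, far enough that the gates swing shut behind it, and leave it lying flat inside. Leave the good blue pedal where it is.

Things in the scene. Friction and masses are not known exactly. Their poses are not given: they have to be found in the camera images.
- worn_pedal_center (a point): Worn orange platform pedal lying flat on the bench: body 92 x 50 x 26 mm, about 0.18 kg, with a steel axle stub 14 mm thick sticking 16 mm further out of one short end. The point is the centre of the body, 13 mm above its underside; x along the length towards the stub, y across the 50 mm width (grip it across this, on the plain long sides), z up.
- gate (a point): Middle of the gate line of the fixed scrap pen, at bench level (the pen has no floor or roof: things slide in on the bench). x points level through the gate into the pen, y along the gate line, z up. Pen: dark steel walls 4 mm thick, 45 mm high; inside 176 mm wide, 228 mm deep from the gate line. Gateway 123 mm wide, between blue posts 45 mm high.
- gate_leaf (a joint): Two yellow gate leaves, linked, opening equally: 0 rad shut, 1.45 wide open, inwards only. Each is 64 mm long, 4 mm thick, from 3 to 42 mm above the bench, hinged at the posts, tips meeting mid-gate. A light spring (some 2 to 8 N at the pedal opens them) shuts them once nothing stands in their swing, which reaches 65 mm beyond the gate line.
- good_pedal_center (a point): The good pedal, blue, same shape and size as the worn one, to be left where it is. The point is the centre of its body, 13 mm above the bench; axes as on the worn pedal.
Not all that is in view belongs to the job. What is shaped like the part that bears worn_pedal_center but pink or white is not meant.

How it is judged:
By the outcome, as a careful person would: the job done as asked, in the order asked, and still so for the second after the job is handed in, with the robot touching nothing.
It also fails if it takes over 46 s, if anything falls off the work surface, if the arm or the gripper's body presses on something with over 40 N, if the wrist force passes 120 N, or if a joint passes its speed limit or range.

ROBOT

A 6-joint arm with a two-finger parallel gripper is mounted at the origin on the work surface. World frame = base frame: x ahead of the robot, y to its left, z up, the work surface at z = 0. Lengths are in m, angles in rad, forces in N, time in s.
With the tool pointing down it reaches from about 0.275 to 0.825 m from the base axis. Payload 5.2 kg.
Tool frame: the origin (TCP) lies midway between the tips of the shut fingers; the grasp point (between the pads) lies 19 mm behind it (arm.grasp_offset is the distance from the TCP to the grasp point, in m); x points along the fingers, y is the direction in which the jaws open and shut, and the axes are right-handed (so a half turn about x gives the same grasp; the last joint's range is limited). The gripper opens to 93 mm and grips with 3 to 60 N. Pads are 15 mm wide; open, the fingers measure 128 mm over their backs; the gripper's body (75 mm by 188 mm) begins 65 mm behind the grasp point.
Start: joints at [-1.306, 0.259, 1.535, -0, 1.348, -0.203], TCP at [0.248, -0.491, 0.219] pointing down, gripper open.
Joint ranges: [-3.14, 3.14], [-0.91, 2.08], [0.19, 2.58], [-1.22, 4.36], [0.22, 2.71], [-3.12, 3.12]. Speed limits (rad/s): [2.57, 2.57, 3.14, 3.14, 3.14, 3.14].

INTERFACE

Orientations are given as a 3x3 rotation matrix whose columns are the frame's x, y, z axes.
In Python, from workcell import arm, optics gives the robot as it stands.
- The arm moves only by the tool play_rows, never from a script. Its argument "series" is a list that holds one entry, the list of rows, each a list of 7 numbers: the shift along the tool's x, y, z scaled (see below), then the turn, a rotation vector about the tool's x, y, z scaled (see below), then the closure, from 0 (fully open) to 1 (shut). In form: [[[dx, dy, dz, rx, ry, rz, gripper], ...]]. A call has 1 to 5 rows; each row is the pose to reach, as a shift and turn from the pose commanded when the call began, along the tool's axes at that moment, turning the shorter way round; what a row does not reach only later rows make up. The controller multiplies each number of a shift by 0.12 m and each number of a turn by 2 pi rad. A row lasts 1/10 s, in which the tool goes at most 50 mm and 8.59 degrees, less where a joint would pass 70% of its speed; a pose out of reach is approached as far as the arm can. A call with a number of a shift or a turn outside -1 to 1 is refused whole. A call with a gripper value outside its range is refused whole. The fingers move at their own pace and stop on an object; "squeeze" is the grip in N (left out, the last holds). Time passes only in rows, so rows that repeat a pose let the fingers close. It gives the time, the measured TCP pose, the force and the opening at its end, in the units of the state.
- arm.sense(): the state, without advancing time (a new reading comes with each control period).
- optics.read_camera(name): name is "scene" or "top"; returns a dict with "image" (384x512x3 uint8, red, green, blue), "intrinsics" (3x3 intrinsics, pixels), "xyz" and "attitude" of the camera in the world. Camera axes: x right, y up, looking along -z (the intrinsics and any distortion apply to the point x, -y, -z); pixel columns grow to the right and rows downward; lengths in m; the calibration is good to about 2 mm. A picture is of the moment at which its call begins. There is no depth.
- arm.job_done(): hands the job in, once; it reports no verdict.
The state is a dict: "clock": time; "joints": joint angles; "joint_velocities": joint speeds; "joint_efforts": joint torques, N m; "eef_pos": TCP position; "ee_rot": TCP orientation; "force": force on the tool from outside, world axes, zero at the start; "wrist_torque": the same for the moment, N m; "opening": finger opening in m.
Only numpy, scipy, OpenCV 4.12 (cv2) and the standard library are available. Lean on these libraries where they do the work, as an engineer would, in place of code of your own. Each camera call takes 0.05 s, during which the arm holds its last target. There are 200 camera calls.

## Working session

There is one attempt and no reset: what is moved stays moved. The work goes in short steps, Python scripts to look and compute and a tool call to move; the robot and the scene stay as the last step left them, time stands still between calls to the robot, and variables do not carry over. Pictures are saved under pics/ and viewed, on a budget of 10 in all, crops included, one or two more only if the job needs it, and the job is handed in when it is done.

Besides the shell and the picture viewer there is one more tool, called after "Call:" as name(argument=value, ...), one argument or row to a line, values as JSON. play_rows: Moves the arm, as the interface text tells. Its arguments: {"type":"object","properties":{"series":{"type":"array","items":{"type":"array","items":{"type":"array","items":{"type":"number"}}}},"squeeze":{"type":"number"}},"required":["series"]}

```bash
mkdir -p pics
cat > h.py <<'E'
import numpy as np, cv2
from workcell import arm, optics
def snap(name,fn,crop=None,scale=1):
    c=optics.read_camera(name); im=c["image"][:,:,::-1]
    if crop: r0,r1,c0,c1=crop; im=im[r0:r1,c0:c1]
    cv2.imwrite("pics/"+fn,cv2.resize(im,None,fx=scale,fy=scale,interpolation=cv2.INTER_CUBIC)); return c
def ray(c,u,v,z):
    K=np.array(c["intrinsics"]);d=np.linalg.inv(K)@[u,v,1];d=np.array(c["attitude"])@[d[0],-d[1],-d[2]]
    p=np.array(c["xyz"]); return p+d*(z-p[2])/d[2]
E
python3 - <<'E'
from h import *
for n in("top","scene"):
    c=snap(n,n+"1.png",scale=1.5); print({k:v for k,v in c.items() if k!="image"})
s=arm.sense();print(s)
E
```

```text
{'intrinsics': array([[496.34634519,   0.        , 264.02881461],
       [  0.        , 496.34634519, 194.17449303],
       [  0.        ,   0.        ,   1.        ]]), 'xyz': array([ 0.35725074, -0.08158518,  1.11317095]), 'attitude': array([[-0.00396011,  0.98990138, -0.14170243],
       [-0.99984101, -0.00145588,  0.01777178],
       [ 0.01738601,  0.14175028,  0.98974976]])}
{'intrinsics': array([[455.25028352,   0.        , 254.39384197],
       [  0.        , 455.25028352, 192.28133066],
       [  0.        ,   0.        ,   1.        ]]), 'xyz': array([ 1.14732722, -0.24880742,  0.7179419 ]), 'attitude': array([[ 0.21754043, -0.693838  ,  0.68648743],
       [ 0.97602998,  0.15928781, -0.14829994],
       [-0.00645294,  0.70229355,  0.71185822]])}
{'clock': 0.1, 'joints': array([-1.30576383e+00,  2.59270425e-01,  1.53594142e+00,  2.20544155e-05,
        1.34798840e+00, -2.02825672e-01]), 'joint_velocities': array([-0.00194856, -0.00148467, -0.00438593, -0.00098949, -0.00094245,
       -0.00121094]), 'joint_efforts': array([ 2.41025118e-03, -4.38215268e+01, -2.84640670e+01,  7.22893118e-02,
        3.61221924e-02, -4.52481299e-05]), 'eef_pos': array([ 0.24792607, -0.49042253,  0.2179136 ]), 'ee_rot': array([[-4.00336083e-04,  4.50970982e-01, -8.92538522e-01],
       [ 1.55709784e-03, -8.92537230e-01, -4.50971028e-01],
       [-9.99998708e-01, -1.57030978e-03, -3.44891083e-04]]), 'force': array([-0.24364846, -0.32329691,  0.38418322]), 'wrist_torque': array([-0.02047801,  0.03550873,  0.00802561]), 'opening': 0.09282857922562503}
```

View pics/top1.png

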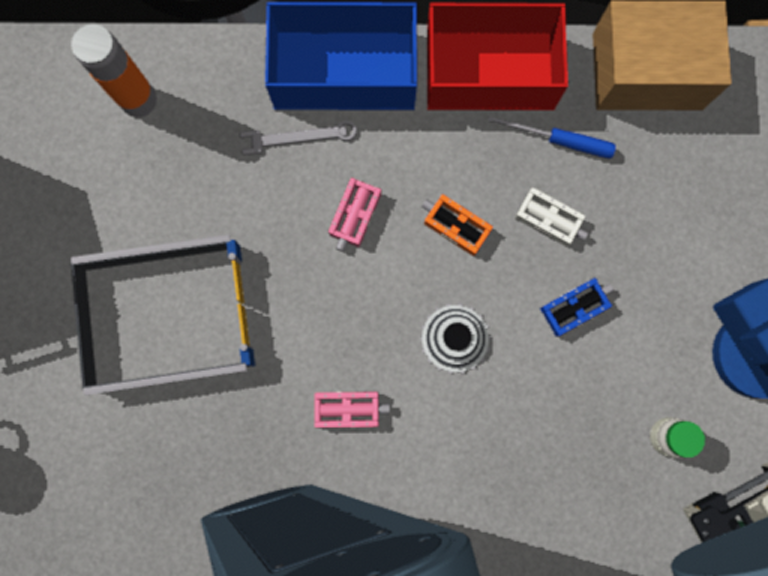

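View pics/scene1.png

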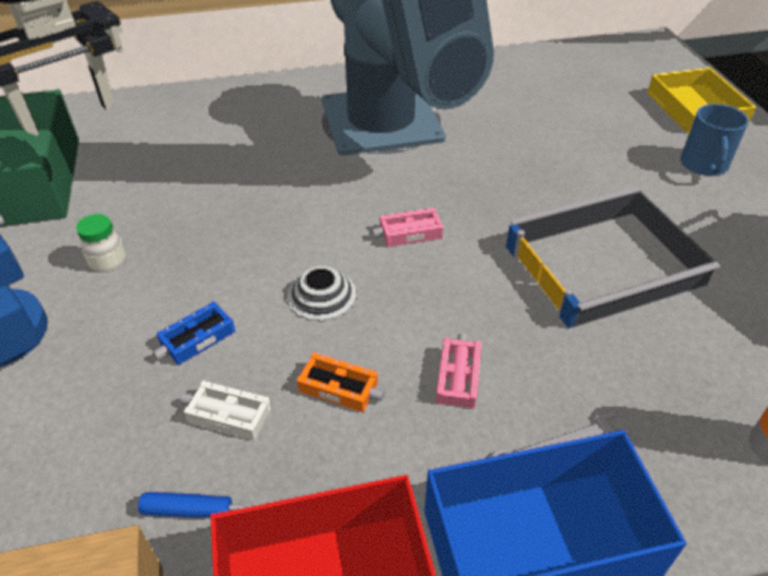

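Top view (1.5×): the orange pedal is at about (458,224) with its stub to the upper left. The gate posts are at (233,248) and (246,357), and the pen opens towards +y (left). The good blue pedal is at (577,306). The scene view agrees, with the orange pedal at (338,382) and its stub to the right.

```bash
cat >> h.py <<'E'
def orange(c,box,z=0.026):
    im=cv2.cvtColor(c["image"],cv2.COLOR_RGB2HSV); m=cv2.inRange(im,(5,150,120),(18,255,255))
    k=np.zeros_like(m); k[box[0]:box[1],box[2]:box[3]]=1; pts=cv2.findNonZero(m*k)
    w=np.array([ray(c,u,v,z)[:2] for u,v in pts[:,0]],np.float32)
    return cv2.minAreaRect(w),cv2.boxPoints(cv2.minAreaRect(w))
E
python3 - <<'E'
from h import *
c=optics.read_camera("top"); print(orange(c,(120,180,270,340)))
for u,v in[(441,197),(491,230),(475,252),(426,222)]: print(ray(c,u/1.5,v/1.5,.026))
L=ray(c,246/1.5,355/1.5,.045);R=ray(c,233/1.5,246/1.5,.045)
for u,v in [(75,262),(88,388)]: print('back',ray(c,u/1.5,v/1.5,.045))
print('posts',L,R,'mid',(L+R)/2,np.linalg.norm(L-R))
s=optics.read_camera("scene")
print(orange(s,(230,280,190,260)))
L=ray(s,514/1.5,228/1.5,.045);R=ray(s,571/1.5,297/1.5,.045);print('scene posts',L,R,(L+R)/2)
E
```

```text
(((0.6154562830924988, -0.19406045973300934), (0.09199435263872147, 0.05110861733555794), 56.88307189941406), array([[ 0.5689226 , -0.21862414],
       [ 0.61172897, -0.24654731],
       [ 0.66199   , -0.16949677],
       [ 0.6191836 , -0.14157361]], dtype=float32))
[ 0.65603804 -0.16930905  0.026     ]
[ 0.60529499 -0.24358245  0.026     ]
[ 0.57179973 -0.21895467  0.026     ]
[ 0.6175314  -0.14635356  0.026     ]
back [0.55363015 0.36360765 0.045     ]
back [0.37273555 0.33511549 0.045     ]
posts [0.41861242 0.11374661 0.045     ] [0.57713277 0.13650432 0.045     ] mid [0.49787259 0.12512546 0.045     ] 0.16014560386656204
(((0.6258978843688965, -0.19542133808135986), (0.09595809131860733, 0.062348622828722), 56.381717681884766), array([[ 0.5733737 , -0.21811575],
       [ 0.6252942 , -0.2526355 ],
       [ 0.6784221 , -0.17272693],
       [ 0.62650156, -0.13820717]], dtype=float32))
scene posts [0.41780889 0.11470769 0.045     ] [0.57222209 0.1396248  0.045     ] [0.49501549 0.12716625 0.045     ]
```

Call:
play_rows(
  series=[
    [[0,-0.21,-1,0,0,0,0],[0,-0.21,-1,0,0,0,0],[0,-0.21,-1,0,0,0,0]],
  ],
)

```text
clock: 0.5
eef_pos: [0.3458, -0.4118, 0.2184]
ee_rot: [[0.001, 0.452, -0.892], [0.002, -0.892, -0.452], [-1.0, -0.001, -0.001]]
force: [0.4, -0.1, 0.8]
opening: 0.0932
```

Call:
play_rows(
  series=[
    [[0,-0.21,-1,0,0,0,0],[0,-0.21,-1,0,0,0,0],[0,-0.21,-1,0,0,0,0]],
  ],
)

```text
clock: 0.8
eef_pos: [0.4419, -0.3348, 0.2186]
ee_rot: [[0.001, 0.453, -0.891], [0.001, -0.891, -0.453], [-1.0, -0.001, -0.001]]
force: [-0.1, -0.2, 0.0]
opening: 0.0928
```

Call:
play_rows(
  series=[
    [[0,-0.21,-1,0,0,0,0],[0,-0.21,-1,0,0,0,0],[0,-0.21,-1,-0.0836,0,0,0],[0,-0.21,-1,-0.0836,0,0,0],[0,-0.21,-1,-0.0836,0,0,0]],
  ],
)

```text
clock: 1.3
eef_pos: [0.5359, -0.2599, 0.2181]
ee_rot: [[-0.001, 0.799, -0.601], [0.001, -0.601, -0.799], [-1.0, -0.001, 0.0]]
force: [-0.6, 0.4, 0.6]
opening: 0.093
```

```bash
cat >> h.py <<'E'
from scipy.spatial.transform import Rotation as Ro
def plan(x,y,z,yaw):
    s=arm.sense();R=np.array(s["ee_rot"]);a=np.radians(yaw)
    Y=np.array([np.cos(a),np.sin(a),0]);X=np.array([0,0,-1.]);T=np.c_[X,Y,np.cross(X,Y)]
    print("t",s["clock"],"pos",s["eef_pos"].round(4),"jaw yaw",np.degrees(np.arctan2(R[1,1],R[0,1])).round(2),"F",s["force"].round(1),"open",s["opening"],"j",s["joints"].round(2))
    print("shift",(R.T@(np.array([x,y,z])-s["eef_pos"])/.12).round(4),"turn",(Ro.from_matrix(R.T@T).as_rotvec()/2/np.pi).round(4))
E
python3 -c "
from h import *
plan(.6145,-.194,.12,-33.1)"
```

```text
t 1.3 pos [ 0.5359 -0.2599  0.2181] jaw yaw -36.92 F [-0.6  0.4  0.6] open 0.09301237314811299 j [-0.64  0.34  1.42 -0.    1.38  0.01]
shift [ 0.8175  0.1943 -0.832 ] turn [-0.0106 -0.      0.0001]
```

Call:
play_rows(
  series=[
    [[0.7,0.194,-0.832,-0.0106,0,0,0],[0.7,0.194,-0.832,-0.0106,0,0,0],[0.7,0.194,-0.832,-0.0106,0,0,0],[0.7,0.194,-0.832,-0.0106,0,0,0],[0.7,0.194,-0.832,-0.0106,0,0,0]],
  ],
)

```text
clock: 1.8
eef_pos: [0.6141, -0.1955, 0.1339]
ee_rot: [[-0.002, 0.834, -0.552], [0.0, -0.552, -0.834], [-1.0, -0.002, 0.001]]
force: [0.1, -0.4, -0.9]
opening: 0.0931
```

```bash
python3 -c "
from h import *
plan(.6145,-.194,.004,-33.1)
snap('scene','s2.png',(180,310,140,310),4)"
```

```text
t 1.8 pos [ 0.6141 -0.1955  0.1339] jaw yaw -33.52 F [ 0.1 -0.4 -0.9] open 0.09310412776980004 j [-0.48  0.49  1.41 -0.    1.25  0.1 ]
shift [ 1.0821 -0.0022 -0.013 ] turn [-0.0012  0.0001  0.0003]
```

View pics/s2.png

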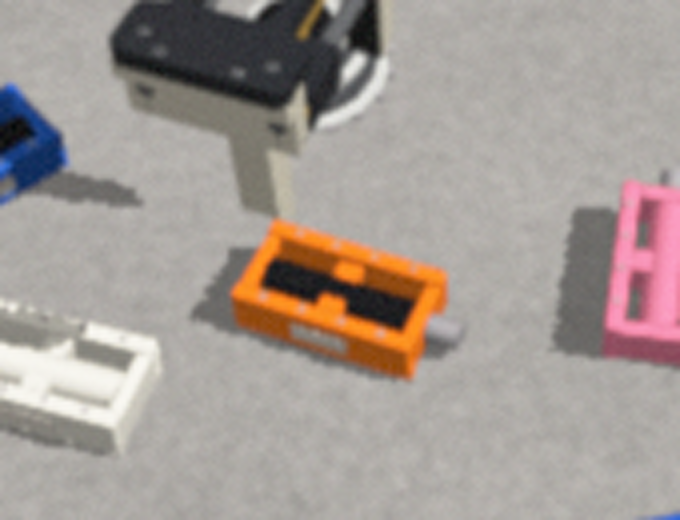

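The crop shows the gripper above the orange pedal (body at about (340,300)), aligned across its width, with nothing in the way of the fingers. I'll descend and grip.

Call:
play_rows(
  series=[
    [[0.4,0,-0.01,-0.001,0,0,0],[0.7,0,-0.01,-0.001,0,0,0],[0.9,0,-0.01,-0.001,0,0,0],[0.9,0,-0.01,-0.001,0,0,0]],
  ],
)

```text
clock: 2.25
eef_pos: [0.6124, -0.1953, 0.0244]
ee_rot: [[-0.005, 0.836, -0.549], [0.002, -0.549, -0.836], [-1.0, -0.005, 0.001]]
force: [-0.5, 0.1, 0.1]
opening: 0.0933
```

```bash
python3 -c "
from h import *
plan(.6145,-.194,.005,-33.1)"
```

```text
t 2.25 pos [ 0.6124 -0.1953  0.0244] jaw yaw -33.33 F [-0.5  0.1  0.1] open 0.09329969814833619 j [-0.48  0.6   1.51 -0.    1.03  0.1 ]
shift [ 0.1615  0.0096 -0.0184] turn [-0.0006  0.0001  0.0008]
```

Call:
play_rows(
  series=[
    [[0.155,0.01,-0.018,0,0,0,0],[0.155,0.01,-0.018,0,0,0,0],[0.155,0.01,-0.018,0,0,0,0.6],[0.155,0.01,-0.018,0,0,0,0.6],[0.155,0.01,-0.018,0,0,0,0.8]],
  ],
  squeeze=30,
)

```text
clock: 2.75
eef_pos: [0.618, -0.1944, 0.0097]
ee_rot: [[0.002, 0.836, -0.548], [-0.001, -0.548, -0.836], [-1.0, 0.002, -0.0]]
force: [0.1, 0.2, 0.7]
opening: 0.0733
```

Call:
play_rows(
  series=[
    [[0,0,0,0,0,0,0.9],[0,0,0,0,0,0,0.9],[0,0,0,0,0,0,0.9]],
  ],
  squeeze=30,
)

```text
clock: 3.05
eef_pos: [0.6173, -0.1937, 0.0082]
ee_rot: [[0.0, 0.836, -0.548], [-0.0, -0.548, -0.836], [-1.0, 0.0, -0.0]]
force: [0.3, -0.4, 4.2]
opening: 0.0499
```

Call:
play_rows(
  series=[
    [[-0.2,0,0,0,0,0,0.9],[-0.5,0,0,0,0,0,0.9],[-0.7,0,0,0,0,0,0.9],[-0.7,0,0,0,0,0,0.9]],
  ],
)

```text
clock: 3.45
eef_pos: [0.6195, -0.1948, 0.0957]
ee_rot: [[0.006, 0.836, -0.548], [-0.003, -0.548, -0.836], [-1.0, 0.007, -0.001]]
force: [1.1, 0.1, -2.1]
opening: 0.0497
```

```bash
python3 -c "
from h import *
g=np.array([.498,.124])-.105*np.array([-.152,.988]);print(g)
plan(*g,.085,8.7)
snap('scene','s3.png',(100,310,100,310),3)"
```

```text
[0.51396 0.02026]
t 3.45 pos [ 0.6195 -0.1948  0.0957] jaw yaw -33.23 F [ 1.1  0.1 -2.1] open 0.049670323311744355 j [-0.48  0.53  1.44  0.    1.16  0.1 ]
shift [ 0.078  -1.7186 -1.0171] turn [-0.1165  0.0003 -0.0011]
```

View pics/s3.png

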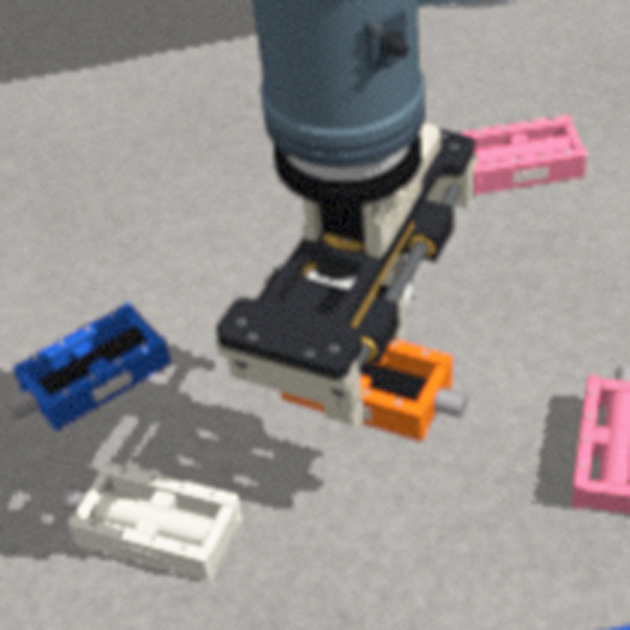

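The crop shows the pedal held level, opening 50 mm, with the stub forward at about (452,402). Next I carry it to the point in front of the gate.

Call:
play_rows(
  series=[
    [[0,-0.35,-0.2,0,0,0,0.9],[0,-0.7,-0.4,0,0,0,0.9],[0,-0.95,-0.55,0,0,0,0.9],[0,-0.95,-0.55,0,0,0,0.9]],
  ],
)

```text
clock: 3.9
eef_pos: [0.5534, -0.0712, 0.0893]
ee_rot: [[-0.008, 0.838, -0.545], [0.004, -0.545, -0.838], [-1.0, -0.008, 0.001]]
force: [0.7, -0.4, -2.5]
opening: 0.0498
```

Call:
play_rows(
  series=[
    [[0,-0.3,-0.2,-0.02,0,0,0.9],[0,-0.6,-0.4,-0.04,0,0,0.9],[0,-0.77,-0.46,-0.06,0,0,0.9],[0,-0.77,-0.46,-0.08,0,0,0.9],[0,-0.77,-0.46,-0.1,0,0,0.9]],
  ],
)

```text
clock: 4.4
eef_pos: [0.5098, 0.0214, 0.0903]
ee_rot: [[-0.003, 0.998, 0.055], [0.0, 0.055, -0.998], [-1.0, -0.003, -0.0]]
force: [-0.2, -0.8, -2.2]
opening: 0.0499
```

Call:
play_rows(
  series=[
    [[0,0,0,-0.0165,0,0,0.9],[0,0,0,-0.0165,0,0,0.9],[0,0,0,-0.0165,0,0,0.9]],
  ],
)

```text
clock: 4.7
eef_pos: [0.5106, 0.0205, 0.0909]
ee_rot: [[-0.002, 0.989, 0.148], [0.0, 0.148, -0.989], [-1.0, -0.002, -0.001]]
force: [0.5, -0.1, -2.3]
opening: 0.0498
```

```bash
python3 -c "
from h import *
plan(.514,.0203,.010,8.7)
c=snap('top','t4.png',(100,300,30,330),2.6)"
```

```text
t 4.7 pos [0.5106 0.0205 0.0909] jaw yaw 8.52 F [ 0.5 -0.1 -2.3] open 0.04983962568928141 j [-0.18  0.32  1.8  -0.    1.03 -0.33]
shift [0.6739 0.0293 0.006 ] turn [-0.0005 -0.0001  0.0003]
```

View pics/t4.png

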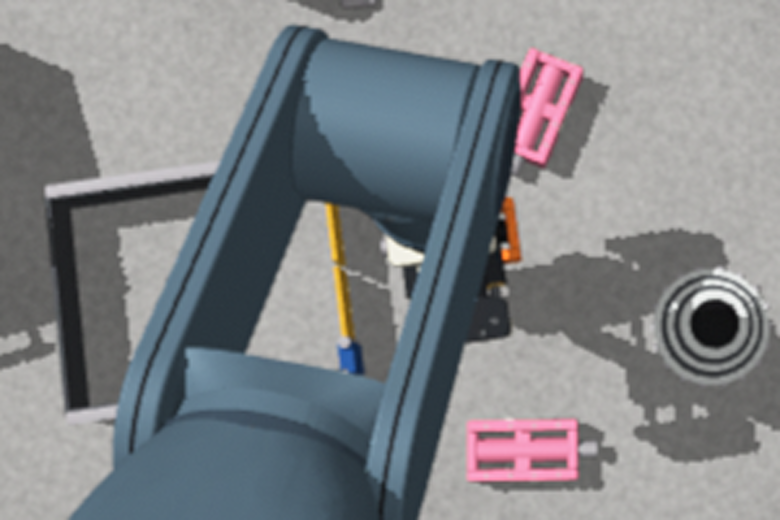

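The top view is mostly blocked by the arm, but the pedal is in front of the gate and both pink pedals are clear. I'll lower it to bench level.

Call:
play_rows(
  series=[
    [[0.3,0.029,0.006,0,0,0,0.9],[0.5,0.029,0.006,0,0,0,0.9],[0.65,0.029,0.006,0,0,0,0.9],[0.67,0.029,0.006,0,0,0,0.9],[0.67,0.029,0.006,0,0,0,0.9]],
  ],
)

```text
clock: 5.25
eef_pos: [0.5143, 0.0204, 0.0112]
ee_rot: [[-0.001, 0.989, 0.15], [0.0, 0.15, -0.989], [-1.0, -0.001, -0.0]]
force: [1.0, -0.4, -2.0]
opening: 0.0501
```

```bash
python3 -c "
from h import *
plan(.477,.260,.010,8.7)
c=snap('scene','s5.png',(90,270,210,480),2.8)"
```

```text
t 5.25 pos [0.5143 0.0204 0.0112] jaw yaw 8.63 F [ 1.  -0.4 -2. ] open 0.050055941864461134 j [-0.18  0.43  1.86 -0.    0.84 -0.33]
shift [ 0.0112 -0.0079 -2.0205] turn [-0.0002 -0.0001  0.0002]
```

View pics/s5.png

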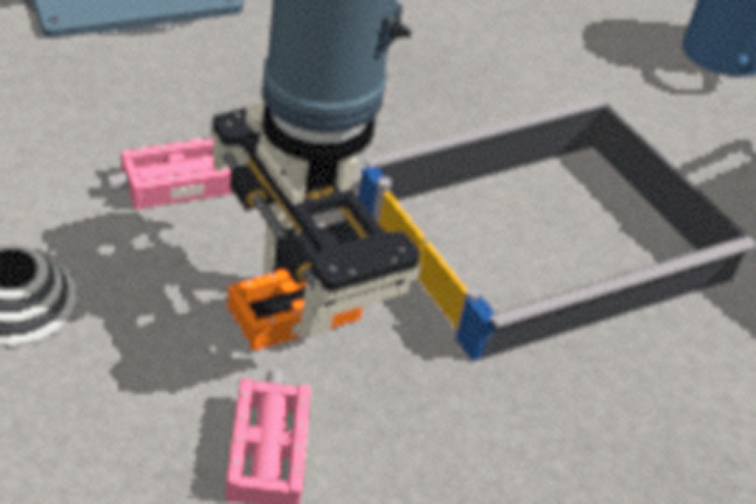

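The crop shows the pedal low, in line with the shut yellow gates (post tops at (372,185) and (477,320)). I'll push it through slowly.

Call:
play_rows(
  series=[
    [[0,-0.002,-0.12,0,0,0,0.9],[0,-0.002,-0.24,0,0,0,0.9],[0,-0.002,-0.36,0,0,0,0.9],[0,-0.002,-0.48,0,0,0,0.9],[0,-0.002,-0.6,0,0,0,0.9]],
  ],
)

```text
clock: 5.8
eef_pos: [0.5036, 0.0931, 0.0121]
ee_rot: [[0.001, 0.988, 0.152], [-0.0, 0.152, -0.988], [-1.0, 0.001, 0.001]]
force: [0.4, -1.4, -2.2]
opening: 0.0499
```

Call:
play_rows(
  series=[
    [[0,-0.002,-0.1,0,0,0,0.9],[0,-0.002,-0.2,0,0,0,0.9],[0,-0.002,-0.3,0,0,0,0.9],[0,-0.002,-0.4,0,0,0,0.9],[0,-0.002,-0.5,0,0,0,0.9]],
  ],
)

```text
clock: 6.3
eef_pos: [0.4935, 0.1519, 0.0114]
ee_rot: [[-0.001, 0.989, 0.151], [-0.0, 0.151, -0.989], [-1.0, -0.001, -0.0]]
force: [-0.5, -4.4, -2.1]
opening: 0.0496
```

```bash
python3 -c "
from h import *
plan(.477,.260,.010,8.7)
c=snap('scene','s6.png',(90,270,210,480),2.8)"
```

```text
t 6.3 pos [0.4935 0.1519 0.0114] jaw yaw 8.7 F [-0.5 -4.4 -2.1] open 0.049560365368176915 j [ 0.08  0.44  1.86  0.    0.85 -0.07]
shift [ 1.200e-02  3.000e-04 -9.115e-01] turn [-0.     -0.      0.0002]
```

View pics/s6.png

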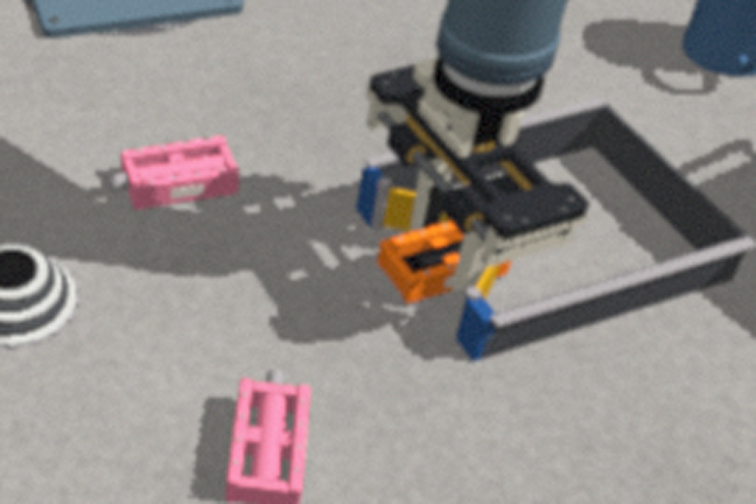

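The crop shows both leaves open around the fingers (at (400,208) and (490,278)) and the pedal halfway in and centred, with about 4 N of resistance. I'll continue.

Call:
play_rows(
  series=[
    [[0,0,-0.1,0,0,0,0.9],[0,0,-0.2,0,0,0,0.9],[0,0,-0.3,0,0,0,0.9],[0,0,-0.4,0,0,0,0.9],[0,0,-0.5,0,0,0,0.9]],
  ],
)

```text
clock: 6.85
eef_pos: [0.4849, 0.2115, 0.0117]
ee_rot: [[-0.0, 0.988, 0.151], [0.0, 0.151, -0.988], [-1.0, 0.0, -0.0]]
force: [-0.8, -1.7, -2.8]
opening: 0.0496
```

Call:
play_rows(
  series=[
    [[0,0,-0.1,0,0,0,0.9],[0,0,-0.2,0,0,0,0.9],[0,0,-0.3,0,0,0,0.9],[0,0,-0.41,0,0,0,0.9],[0,0,-0.41,0,0,0,0.9]],
  ],
)

```text
clock: 7.35
eef_pos: [0.4775, 0.2607, 0.0117]
ee_rot: [[0.0, 0.988, 0.153], [0.001, 0.153, -0.988], [-1.0, 0.001, -0.001]]
force: [0.9, -0.0, -2.2]
opening: 0.05
```

```bash
python3 -c "
from h import *
plan(.477,.260,.007,8.7)
c=snap('scene','s7.png',(90,270,210,480),2.8)"
```

```text
t 7.35 pos [0.4775 0.2607 0.0117] jaw yaw 8.8 F [ 0.9 -0.  -2.2] open 0.04995038157967734 j [0.29 0.47 1.79 0.   0.88 0.14]
shift [ 0.0393 -0.0047  0.0052] turn [ 0.0003 -0.0001 -0.0001]
```

View pics/s7.png

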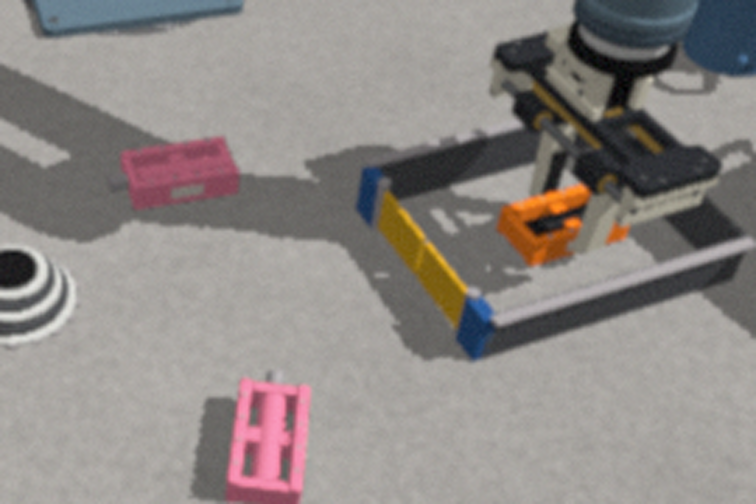

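The gates have shut (yellow leaves in line at (425,255)), and the pedal is inside at about (560,225), clear of the swing. I'll lower, open and lift.

Call:
play_rows(
  series=[
    [[0.03,0,0,0,0,0,0.9],[0.035,0,0,0,0,0,0.9],[0.035,0,0,0,0,0,0.3],[0.035,0,0,0,0,0,0.1],[0.035,0,0,0,0,0,0.1]],
  ],
)

```text
clock: 7.9
eef_pos: [0.4779, 0.2585, 0.0074]
ee_rot: [[0.0, 0.989, 0.151], [-0.0, 0.151, -0.989], [-1.0, 0.0, 0.0]]
force: [-0.3, 0.2, -0.0]
opening: 0.0693
```

Call:
play_rows(
  series=[
    [[0,0,0,0,0,0,0.1],[0,0,0,0,0,0,0.1],[-0.15,0,0,0,0,0,0.1],[-0.35,0,0,0,0,0,0.1],[-0.6,0,0,0,0,0,0.1]],
  ],
)

```text
clock: 8.4
eef_pos: [0.4767, 0.2585, 0.0792]
ee_rot: [[-0.003, 0.988, 0.151], [-0.001, 0.151, -0.988], [-1.0, -0.003, 0.0]]
force: [0.3, -0.3, 0.2]
opening: 0.0838
```

Call:
play_rows(
  series=[
    [[-0.4,0,0,0,0,0,0.1],[-0.8,0,0,0,0,0,0.1],[-1,0,0,0,0,0,0.1],[-1,0,0,0,0,0,0.1]],
  ],
)

```text
clock: 8.8
eef_pos: [0.4801, 0.2597, 0.204]
ee_rot: [[0.008, 0.988, 0.151], [0.003, 0.151, -0.988], [-1.0, 0.009, -0.001]]
force: [0.5, 0.0, -0.2]
opening: 0.0835
```

```bash
python3 -c "
from h import *
plan(.477,.260,.15,8.7)
c=snap('scene','s8.png',scale=1.5)"
```

```text
t 8.8 pos [0.4801 0.2597 0.204 ] jaw yaw 8.71 F [ 0.5  0.  -0.2] open 0.08354180007020157 j [ 0.29  0.26  1.58 -0.    1.3   0.14]
shift [ 0.4501 -0.029  -0.0062] turn [ 0.     -0.0002 -0.0014]
```

View pics/s8.png

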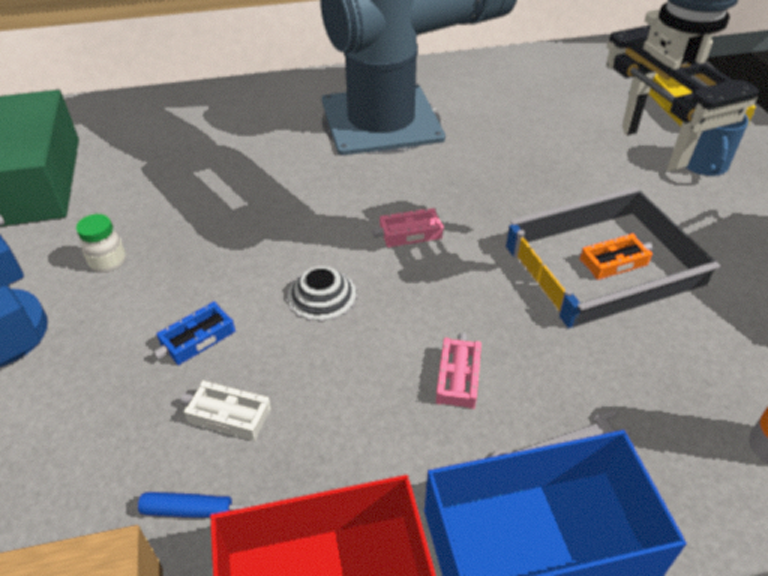

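The orange pedal lies flat inside the pen at (616,255), and the gates are shut at (542,272). The blue pedal has not moved from (197,332), and the gripper is clear. I'm handing in.

```bash
python3 -c "
from h import *
print(arm.job_done())"
```

```text
the job is handed in; nothing more can be done
None
```

The worn orange pedal is inside the scrap pen, and the job was handed in at about 9 s of the 46 s allowed. I gripped it across its width, carried it to the gate, and pushed it through about 4 mm above the bench, stub first. I then set it down, released it and lifted the gripper straight up.

The final picture shows the pedal lying flat inside, clear of the gate swing, with both yellow leaves shut. The blue pedal and the other objects are where they started, and the gripper is about 0.2 m up, touching nothing. The highest force I read was about 5 N. No check failed or disagreed, but I only read forces at the end of each move, and the hand-in gives no verdict.

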